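# Put the spanner and pliers back in the foam tool tray

## Task

Put the loose spanner and the loose yellow-handled pliers back into the foam tool tray, each turned to match its own cutout and pressed fully home so that it lies flat on the yellow floor. Set the tools in rather than dropping them, and leave the other things on the bench where they are.

Things in the scene. Friction and masses are not known exactly. Their poses are not given: they have to be found in the camera images.
- spanner: bright steel combination spanner lying flat on the bench, 162 mm long, 14 mm thick, about 0.25 kg. Origin: on its underside, in the middle of the straight shank, where to grip it (shank 18 mm wide, x -50 to +28 mm). x runs along it to the large open-jaw head (48 mm wide, x +28 to +82 mm); the small ring end (30 mm across) is at x -80 to -50 mm. z up
- pliers: closed rigid pliers lying flat, 163 mm long, about 0.2 kg. Origin: on the underside, mid-way along the straight part of the yellow grips, where to grip them (32 mm wide over both, 16 mm thick, x -20 to +18 mm). x runs to the dark steel jaws: pivot disc 36 mm across at x +34 mm, then jaws 18 mm wide to +82 mm. Handles flare to 57 mm over both at x -81 mm. z up
- tray: fixed foam tray, 250 x 240 x 18 mm: yellow base 6 mm, black layer 12 mm with cutouts through to the yellow. Origin: on the bench, tray spans x -115 to 135, y -120 to 120 mm; yaw varies. An open finger trough (x -28 to +28 mm, down to the yellow) crosses the whole tray along y, so fingers can hold a tool at its grip right to the floor. Four fixed sockets stand 10 mm above the foam at x 111 mm
- slot_spanner (a point): where the spanner's origin belongs: on the yellow floor, 6 mm above the bench, at tray y = +58 mm; axes as the tray's. The spanner's head goes to +x: there the cutout is 55 mm wide, ending at x 85.5 mm; to -x it is 25 mm wide to -46.5 mm, then 37 mm to -83.5 mm. 3.5 mm clear all round; fits one way round only
- slot_pliers (a point): where the pliers' origin belongs: on the yellow floor, 6 mm above the bench, at tray y = -58 mm; axes as the tray's. The jaws go to +x: there the cutout is 43 mm wide to x 55.5 mm, then 25 mm to 85.5 mm; to -x it widens in three steps (49, 56, 64 mm wide) to -85.5 mm. 3.5 mm clear all round; fits one way round only
- spanner_head (a point): point on the spanner's underside plane at the tip of its open jaws, 82 mm from the origin along its x
- pliers_head (a point): point on the pliers' underside plane at the tip of the jaws, 82 mm from the origin along their x
- tape: roll of red tape lying flat, 84 mm across, 20 mm high; to be left alone. Origin under its centre
- gear: aluminium gear wheel lying flat, 86 mm across, 24 mm high at the hub; to be left alone. Origin under its centre
- jar: clear jar with blue cap, 60 mm across, 85 mm high; to be left alone. Origin under its centre
Mind the look-alikes: they are no part of the job. What is shaped like the pliers but orange or red is not meant.

How it is judged:
At the end, for the whole second after the job is handed in: spanner and pliers each lie at rest in their own cutout, head towards the wide/jaw end of the cutout: origin within 8 mm along and across and less than 4 mm above the yellow floor, head tip less than 5 mm above it, tilted less than 0.05 rad (x of spanner in the frame of slot_spanner between -0.008 and 0.008 m and y of spanner in the frame of slot_spanner between -0.008 and 0.008 m and z of spanner in the frame of slot_spanner below 0.004 m and x of spanner_head in the frame of slot_spanner above 0.07 m and z of spanner_head in the frame of slot_spanner below 0.005 m and angle between each of spanner, pliers's own z axis and vertical below 0.05 rad and linear speed of each of spanner, pliers below 0.02 m/s and angular speed of each of spanner, pliers below 0.2 rad/s and x of pliers in the frame of slot_pliers between -0.008 and 0.008 m and y of pliers in the frame of slot_pliers between -0.008 and 0.008 m and z of pliers in the frame of slot_pliers below 0.004 m and x of pliers_head in the frame of slot_pliers above 0.07 m and z of pliers_head in the frame of slot_pliers below 0.005 m); the robot touches nothing.
It fails at once if another thing on the bench (tape, gear or jar) is shifted by more than 30 mm (distance of any of tape, gear, jar from where it was at the start of the episode above 0.03 m).
It fails at once if the spanner falls freely (faster than 0.7 m/s with nothing holding it, a drop of about 25 mm) (linear speed of spanner above 0.7 m/s and contact force between spanner and the fingers below 0.05 N).
It fails at once if the pliers falls freely (faster than 0.7 m/s with nothing holding it, a drop of about 25 mm) (linear speed of pliers above 0.7 m/s and contact force between pliers and the fingers below 0.05 N).
It also fails if it takes over 70 s, if anything falls off the work surface, if the arm or the gripper's body presses on something with over 40 N, if the wrist force passes 120 N, or if a joint passes its speed limit or range.

## Robot

A 6-joint arm with a two-finger parallel gripper is mounted at the origin on the work surface. World frame = base frame: x ahead of the robot, y to its left, z up, the work surface at z = 0. Lengths are in m, angles in rad, forces in N, time in s.
With the tool pointing down it reaches from about 0.375 to 0.975 m from the base axis. Payload 3.8 kg.
Tool frame: the origin (TCP) lies at the very end of the fingers, on their centre line; the grasp point (between the pads) lies 19 mm behind it; z points along the fingers, y is the line along which they close (so a half turn about z gives the same grasp; the last joint's range is limited). The gripper opens to 85 mm and grips with 20 to 120 N. Pads are 22 mm wide; open, the fingers measure 114 mm over their backs; the gripper's body (76 mm by 85 mm) begins 54 mm behind the grasp point. The pads swing forward as they close: fully open they stand 13 mm farther back than shut.
Start: joints at [1.295, 0.264, 1.604, -0, 1.274, -0.037], TCP at [0.16, 0.656, 0.231] pointing down, gripper open.
Joint ranges: [-2.63, 2.63], [-0.94, 2.18], [0.31, 2.57], [-1.31, 4.45], [0, 2.66], [-2.55, 2.55]. Speed limits (rad/s): [2.57, 2.57, 3.14, 3.14, 3.14, 3.14].

## Interface

Orientations are given as a rotation vector (axis times angle).
In Python, from workcell import bot gives the robot as it stands.
- The arm moves only by the shell command python3 -m creep 'ROWS' [FORCE]. ROWS is JSON, a list of rows, each a list of 5 numbers: the shift along the tool's x, y, z in units of 0.05 m (1.0 is 0.05 m), then the turn about the tool's z in units of 0.1 rad (1.0 is 0.1 rad), then the opening, from 0 (shut) to 1 (fully open). In form: [[tx, ty, tz, spin, hand], ...]. A call has 1 to 20 rows; each row shifts and turns the commanded pose from where the row before left it, along the tool's axes as they then stand; what a row does not reach is not made up. A row lasts 1/8 s, in which the tool goes at most 62.5 mm and 10.7 degrees, less where a joint would pass 70% of its speed; a pose out of reach is approached as far as the arm can. A call with a number of a shift or a turn outside -1 to 1 is refused whole. A call with a gripper value outside its range is refused whole. The fingers move at their own pace and stop on an object; FORCE is the grip in N (left out, the last holds). Time passes only in rows, so rows that do not move let the fingers close. It gives the time, the measured TCP pose, the force, the opening and the grip force at its end, in the units of the state.
- bot.read_state(): the state, without advancing time (a new reading comes with each control period).
- bot.read_camera(name): name is "scene" or "top" or "wrist"; returns a dict with "pixels" (480x640x3 uint8, red, green, blue), "vfov" (degrees; the focal length in pixels is half the picture's height over the tangent of half this angle, whatever the lens; pixels are square), "cx", "cy" (the principal point, pixels), "world_to_cam" (4x4, takes a point from world to camera coordinates). Camera axes: x right, y down, z forward; pixel columns grow to the right and rows downward; lengths in m; the calibration is good to about 2 mm. A picture is of the moment at which its call begins. There is no depth.
- bot.finish_job(): hands the job in; it is judged then, once.
Trained networks look in a picture, given as the dict that the camera call returned (one of the last four; its "shot" number tells which), for a name from the list of things; names that differ only in an ending like _2 or _b are one class to them, and where a whole thing is asked for, a point or a joint stands for the part that bears it (a point fixed in the world has none). Each returns a list of dicts, best first, with "score" (0 to 1); they miss things now and then, are a little off and sometimes report something else, mostly with a low value. They report only what shows in the picture. A call takes as long as a camera call. They do not tell look-alikes from the thing itself.
- bot.look_for(target, picture): "bbox" ([left, top, right, bottom] in pixels, round what is visible of it).
- bot.regions_of(target, picture): "mask" (480x640 bool, what is visible of it) and "bbox" ([left, top, right, bottom] in pixels, round what is visible of it).
The state is a dict: "time": time; "q": joint angles; "joint_vel": joint speeds; "joint_torque": joint torques, N m; "tool_pos": TCP position; "tcp_rot": TCP orientation; "wrist_force": force on the tool from outside, world axes, zero at the start; "torque": the same for the moment, N m; "width": opening from 0.0 (shut) to 1.0 (fully open); "grip_force": force on a finger pad.
Only numpy, scipy, OpenCV 4.12 (cv2) and the standard library are available. Lean on these libraries where they do the work, as an engineer would, in place of code of your own. Each camera call takes 0.05 s, during which the arm holds its last target. There are 200 camera calls.

## Working session

There is one attempt and no reset: what is moved stays moved. The work goes in short steps, Python scripts to look and compute and a shell command to move; the robot and the scene stay as the last step left them, time stands still between calls to the robot, and variables do not carry over. Pictures are saved under pics/ and viewed, at most 10 in all, crops included, and the job is handed in when it is done.

```bash
mkdir -p pics
python3 - <<'E'
from workcell import bot
import cv2
s=bot.read_state();print({k:s[k] for k in('time','tool_pos','tcp_rot','width')})
for n in('scene','top'):
    p=bot.read_camera(n);cv2.imwrite(f'pics/{n}0.png',p['pixels'][:,:,::-1]);print(n,p['vfov'],p['cx'],p['cy'],p['world_to_cam'].tolist() if hasattr(p['world_to_cam'],'tolist') else p['world_to_cam'])
    for t in('spanner','pliers','tray'):
        print(t,[(round(d['score'],2),[round(x) for x in d['bbox']]) for d in bot.look_for(t,p)])
E
```

```text
{'time': 0.0, 'tool_pos': array([0.15944777, 0.65515448, 0.22998057]), 'tcp_rot': array([-0.37414102, -3.11889236,  0.00340577]), 'width': 0.9970895437344912}
scene 56.36412754024772 313.1219427999255 240.09828878548214 [[-0.8741192608149514, 0.4856921915269548, 0.00431427422253052, 0.5478672355391108], [0.40311018316157277, 0.7303910375544337, -0.551390163578932, -0.06985221230468784], [-0.270957004160746, -0.48024163433619754, -0.8342363421395231, 1.2649861797832818], [0.0, 0.0, 0.0, 1.0]]
spanner [(0.95, [367, 400, 439, 437])]
pliers [(0.85, [293, 147, 347, 176]), (0.64, [280, 97, 295, 129]), (0.58, [270, 196, 328, 214]), (0.37, [218, 243, 243, 277])]
tray [(0.88, [264, 227, 403, 359]), (0.72, [271, 196, 326, 211])]
top 54.9614892444234 319.9860847299246 240.96304963945374 [[0.019785850280582398, -0.9997590582218547, -0.009505031931824873, -0.15051328244229983], [-0.9877977021613139, -0.018078443795619403, -0.15468959071235985, 0.536122999597583], [0.15448048334175793, 0.012449713783025841, -0.9879173978087531, 1.3579201126137326], [0.0, 0.0, 0.0, 1.0]]
spanner [(0.88, [166, 205, 189, 255]), (0.48, [365, 230, 402, 283])]
pliers [(0.64, [389, 283, 436, 314]), (0.58, [474, 287, 524, 326]), (0.21, [238, 190, 336, 290])]
tray [(0.56, [238, 194, 333, 287])]
```

View pics/top0.png

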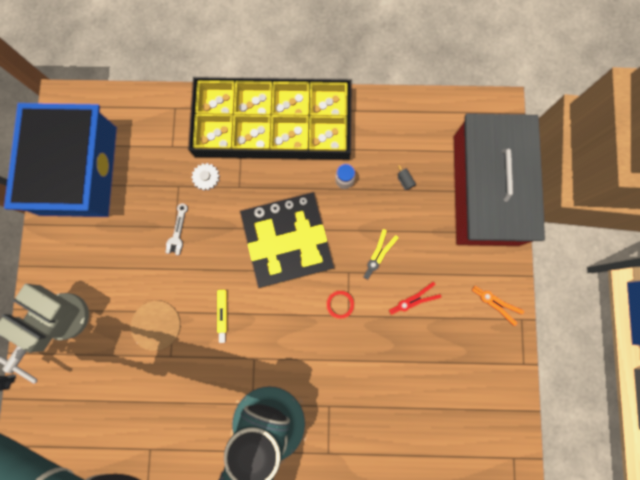

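View pics/scene0.png

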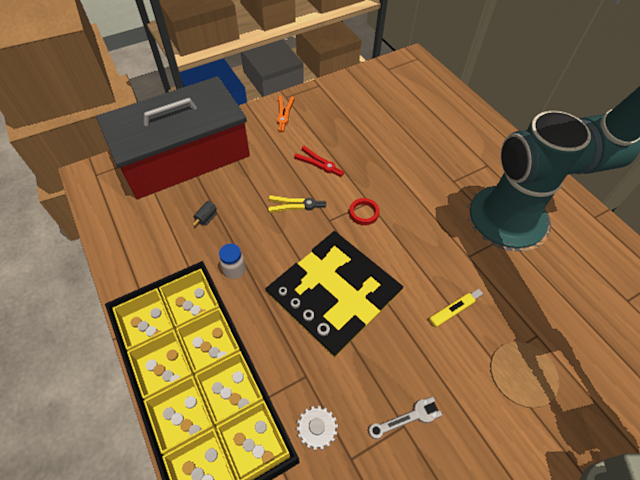

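Pliers candidates in top: yellow (381,254), red (415,299), orange (497,304). The yellow one fits ("yellow-handled"), and the spanner at (176,230) is the only one. I'll confirm both in one crop and fit poses by silhouette.

```bash
cat > h.py <<'E'
import numpy as np, cv2
from scipy.optimize import minimize
from scipy.spatial.transform import Rotation as R
from workcell import bot
def proj(p,X):
    W=np.array(p['world_to_cam']);c=X@W[:3,:3].T+W[:3,3];f=240/np.tan(np.radians(p['vfov'])/2)
    return np.c_[p['cx']+f*c[:,0]/c[:,2],p['cy']+f*c[:,1]/c[:,2]]
def ray(p,u,v,z):
    W=np.array(p['world_to_cam']);f=240/np.tan(np.radians(p['vfov'])/2)
    d=W[:3,:3].T@np.array([(u-p['cx'])/f,(v-p['cy'])/f,1]);o=-W[:3,:3].T@W[:3,3]
    return (o+d*(z-o[2])/d[2])[:2]
def box(a,b,c,d):return np.array([[a,c],[b,c],[b,d],[a,d]])/1e3
def disc(x,r):t=np.linspace(0,2*np.pi,24);return np.c_[x+r*np.cos(t),r*np.sin(t)]/1e3
M={'spanner':([box(-60,40,-9,9),disc(-65,15),np.array([[28,-9],[38,-22],[50,-24],[82,-19],[82,-9],[58,-9],[58,9],[82,9],[82,19],[50,24],[38,22],[28,9]])/1e3],.014),
 'pliers':([box(-20,30,-16,16),disc(34,18),box(34,82,-9,9),np.array([[-20,2],[-20,16],[-81,28.5],[-81,15]])/1e3,np.array([[-20,-2],[-20,-16],[-81,-28.5],[-81,-15]])/1e3],.016),
 'tray':([box(-115,135,-120,120)],.018)}
def sil(p,name,x,y,th,z0=0):
    parts,h=M[name];m=np.zeros((480,640),np.uint8);c,s=np.cos(th),np.sin(th)
    for q in parts:
        w=q@np.array([[c,s],[-s,c]])+[x,y]
        P=[proj(p,np.c_[w,np.full(len(w),z)]) for z in(z0,z0+h)]
        if name=='spanner' and len(q)==12:
            for a in P: cv2.fillPoly(m,[np.round(a*16).astype(np.int32)],255,cv2.LINE_AA,4)
        else: cv2.fillConvexPoly(m,cv2.convexHull(np.round(np.vstack(P)*16).astype(np.int32)),255,cv2.LINE_AA,4)
    return m/255.
def fit(views,name,g,z0=0,sig=1.5):
    B=lambda a:cv2.GaussianBlur(a,(0,0),sig)
    T=[(p,B(m.astype(float))) for p,m in views]
    def cost(v):
        return sum(((B(sil(p,name,v[0],v[1],v[2]*5,z0))-t)**2).sum()/(t**2).sum() for p,t in T)
    best=None
    for dth in(0,np.pi):
        s0=np.array([g[0],g[1],(g[2]+dth)/5])
        r=minimize(cost,s0,method='Nelder-Mead',options=dict(initial_simplex=s0+np.vstack([np.zeros(3),np.diag([.01,.01,.03])]),xatol=1e-4,fatol=1e-5,maxiter=200))
        if best is None or r.fun<best.fun:best=r
    return best.x*[1,1,5],best.fun/len(T)
E
python3 - <<'E'
from h import *
P={n:bot.read_camera(n) for n in('top','scene')}
px={'spanner':((182,208),(174,252),(404,415)),'pliers':((388,235),(369,274),(297,203)),'tray':((292,270),(282,210),(333,292))}
for t,(a,b,sc) in px.items():
    A=ray(P['top'],*a,.01);Bq=ray(P['top'],*b,.01);g=[*((A+Bq)/2),np.arctan2(*(Bq-A)[::-1])]
    vs=[]
    for n,pt in(('top',((a[0]+b[0])/2,(a[1]+b[1])/2)),('scene',sc)):
        hs=bot.regions_of(t,P[n]);print(t,n,[(round(h['score'],2),[round(x) for x in h['bbox']]) for h in hs])
        for h in hs:
            l,u,r,d=h['bbox']
            if l<pt[0]<r and u<pt[1]<d and r-l<200: vs.append((P[n],h['mask']));break
    print(t,'guess',np.round(g,3))
    for k in [[v] for v in vs]+([vs] if len(vs)>1 else []):print('  fit',np.round(fit(k,t,g),4))
im=P['scene']['pixels'][:,:,::-1]
c=np.hstack([cv2.resize(im[c:c+100,a:a+130],None,fx=3,fy=3,interpolation=2) for a,c in((230,140),(340,360))])
cv2.imwrite('pics/crop.png',c)
E
```

```text
spanner top [(0.97, [168, 203, 188, 254])]
spanner scene [(0.89, [367, 396, 439, 438])]
spanner guess [0.571 0.304 3.03 ]Traceback (most recent call last):
  File "<stdin>", line 13, in <module>
    return _wrapfunc(a, 'round', decimals=decimals, out=out)
    return _wrapit(obj, method, *args, **kwds)
    conv = _array_converter(obj)
ValueError: setting an array element with a sequence. The requested array has an inhomogeneous shape after 1 dimensions. The detected shape was (2,) + inhomogeneous part.
```

```bash
sed -i 's|return best.x\*\[1,1,5\],best.fun/len(T)|return np.r_[best.x*[1,1,5],best.fun/len(T)]|' h.py
python3 - <<'E'
from h import *
P={n:bot.read_camera(n) for n in('top','scene')}
px={'spanner':((182,208),(174,252),(404,415)),'pliers':((388,235),(369,274),(297,203)),'tray':((292,270),(282,210),(333,292))}
for t,(a,b,sc) in px.items():
    A=ray(P['top'],*a,.01);Bq=ray(P['top'],*b,.01);g=[*((A+Bq)/2),np.arctan2(*(Bq-A)[::-1])]
    vs=[]
    for n,pt in(('top',((a[0]+b[0])/2,(a[1]+b[1])/2)),('scene',sc)):
        hs=bot.regions_of(t,P[n]);print(t,n,[(round(h['score'],2),[round(x) for x in h['bbox']]) for h in hs])
        for h in hs:
            l,u,r,d=h['bbox']
            if l<pt[0]<r and u<pt[1]<d and r-l<200: vs.append((P[n],h['mask']));break
    print(t,'guess',np.round(g,3))
    for k in [[v] for v in vs]+([vs] if len(vs)>1 else []):print('  fit',np.round(fit(k,t,g),4))
im=P['scene']['pixels'][:,:,::-1]
c=np.hstack([cv2.resize(im[c:c+100,a:a+130],None,fx=3,fy=3,interpolation=2) for a,c in((230,140),(340,360))])
cv2.imwrite('pics/crop.png',c)
p=bot.read_camera('wrist');cv2.imwrite('pics/w0.png',p['pixels'][:,:,::-1]);s=bot.read_state()
W=np.array(p['world_to_cam']);T=R.from_rotvec(s['tcp_rot']).as_matrix();print('cam in tool',T.T@(-W[:3,:3].T@W[:3,3]-s['tool_pos']),'\n',np.round(W[:3,:3]@T,3),p['vfov'],s['q'],'\nR',np.round(T,3))
E
```

```text
spanner top [(0.59, [169, 205, 187, 253])]
spanner scene [(0.77, [368, 398, 442, 441])]
spanner guess [0.571 0.304 3.03 ]
  fit [0.5761 0.3075 3.002  0.144 ]
  fit [0.5764 0.3073 2.9853 0.0541]
  fit [0.5764 0.3073 2.9891 0.1012]
pliers top [(0.97, [364, 228, 400, 283]), (0.83, [473, 285, 522, 324]), (0.76, [386, 282, 439, 311])]
pliers scene [(0.67, [280, 97, 292, 129]), (0.66, [296, 147, 341, 176]), (0.65, [268, 195, 326, 212])]
pliers guess [ 0.505 -0.321  2.695]
  fit [ 0.5032 -0.3167  2.6384  0.0427]
  fit [ 0.5029 -0.3158  2.6405  0.123 ]
  fit [ 0.5027 -0.3165  2.6359  0.0844]
tray top [(0.61, [238, 196, 336, 289])]
tray scene [(0.74, [264, 229, 404, 357])]
tray guess [ 0.546 -0.037  0.194]
  fit [ 5.5830e-01 -3.0400e-02  3.4226e+00  3.3000e-03]
  fit [ 0.5567 -0.0301  3.419   0.0101]
  fit [ 0.5383 -0.0361  0.2793  0.007 ]
cam in tool [ 0.06907339  0.00023682 -0.14281138] 
 [[ 0.002  1.    -0.   ]
 [-0.962  0.001 -0.273]
 [-0.273  0.001  0.962]] 70.1724876645517 [ 1.29512737e+00  2.63891909e-01  1.60398516e+00 -2.43794605e-05
  1.27370989e+00 -3.69088805e-02] 
R [[-0.972  0.236  0.   ]
 [ 0.236  0.972 -0.   ]
 [-0.     0.    -1.   ]]
```

View pics/crop.png

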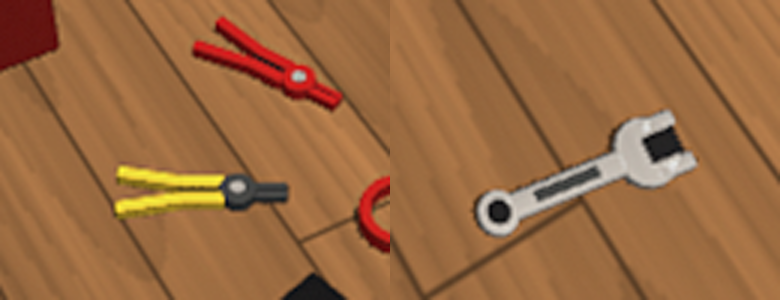

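Confirmed: the yellow pliers with dark jaws (top px 381,254) and the spanner with its ring at left and jaws at right. Moving above the spanner for a close look.

```bash
python3 -m creep '[[-0.3,-0.15,0,0,1],[-0.6,-0.3,0,0,1],[-0.6,-0.3,0,0,1],[-0.6,-0.3,0,0,1],[-0.6,-0.3,0,0,1],[-0.6,-0.3,0,0,1],[-0.6,-0.3,0,0,1],[-0.6,-0.3,0,0,1],[-0.6,-0.3,0,0,1],[-0.6,-0.3,0.1,0,1],[-0.6,-0.3,0.2,0,1],[-0.6,-0.3,0.3,0,1],[-0.6,-0.3,0.3,0,1],[-0.6,-0.3,0.3,0,1],[-0.6,-0.3,0.3,0,1],[-0.6,-0.3,0.1,0,1],[-0.5,-0.2,0,-0.8,1],[0,0,0,0,1],[0,0,0,0,1]]' 40
cat > wl.py <<'E'
import sys;from h import *
t,z0=sys.argv[1],float(sys.argv[2]);g=[float(a) for a in sys.argv[3:6]]
p=bot.read_camera('wrist');s=bot.read_state()
hs=bot.regions_of(t,p);print([(round(h['score'],2),[round(x) for x in h['bbox']]) for h in hs])
Tm=R.from_rotvec(s['tcp_rot']).as_matrix();psi=np.arctan2(Tm[1,0],Tm[0,0]);print('tool',s['tool_pos'],'psi',psi,'width',s['width'],'grip',s['grip_force'],'t',s['time'],'F',s['wrist_force'])
im=p['pixels'][:,:,::-1].copy()
if hs:
    gi=proj(p,np.array([[g[0],g[1],z0+.007]]))[0]
    h=min(hs,key=lambda h:np.hypot((h['bbox'][0]+h['bbox'][2])/2-gi[0],(h['bbox'][1]+h['bbox'][3])/2-gi[1]))
    v=fit([(p,h['mask'])],t,g,z0);print('fit',np.round(v,4))
    d=Tm.T@np.r_[v[:2]-s['tool_pos'][:2],0];print('to go tool xy mm',np.round(d*1e3,1),'spin(rad)',psi-v[2])
    c,_=cv2.findContours((sil(p,t,*v[:3],z0)>.5).astype(np.uint8),0,2);cv2.drawContours(im,c,-1,(255,0,255),1)
cv2.imwrite('pics/'+sys.argv[6],im)
E
python3 wl.py spanner 0 .5764 .3073 2.989 w1.png
```

```text
time: 3.42
tool_pos: [0.578, 0.3039, 0.1513]
tcp_rot: [-0.252, -3.131, -0.0]
wrist_force: [1.2, -0.9, 0.1]
width: 0.999
grip_force: 0.0
[(0.73, [288, 132, 351, 316])]
tool [0.57780193 0.30430011 0.15134625] psi 2.9821766086425954 width 1.0005316243627769 grip 0.0 t 3.475 F [-0.15851236  0.83743138 -0.63370871]
fit [0.5756 0.3055 2.9925 0.0814]
to go tool xy mm [2.3 0.8 0. ] spin(rad) -0.01036097464298491
```

View pics/w1.png

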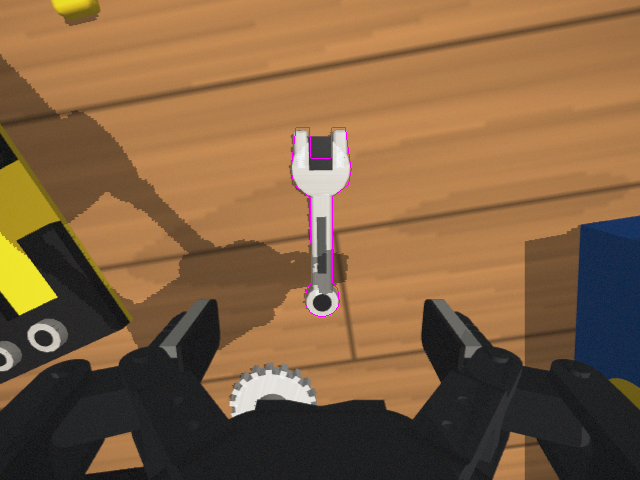

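Wrist view: spanner at (321,130–316), outline fits well; gear at (272,390) clear of the fingers. Descend.

```bash
python3 -m creep '[[0.05,0.02,0.3,-0.1,0.6],[0,0,0.5,0,0.6],[0,0,0.5,0,0.6],[0,0,0.5,0,0.6],[0,0,0.4,0,0.6],[0,0,0.3,0,0.6],[0,0,0.2,0,0.6],[0,0,0.1,0,0.6],[0,0,0,0,0.6],[0,0,0,0,0.6]]' 60
```

```text
time: 4.78
tool_pos: [0.5768, 0.306, 0.0122]
tcp_rot: [0.234, 3.132, 0.001]
wrist_force: [-0.1, -0.1, -0.6]
width: 0.604
grip_force: 0.0
```

```bash
python3 -m creep '[[0.02,0,0.1,0,0.6],[0,0,0.06,0,0.6],[0,0,0,0,0.6],[0,0,0,0,0],[0,0,0,0,0],[0,0,0,0,0],[0,0,0,0,0],[0,0,0,0,0],[0,0,0,0,0]]' 60
```

```text
time: 5.9
tool_pos: [0.5754, 0.306, 0.0036]
tcp_rot: [0.233, 3.132, 0.001]
wrist_force: [-0.0, 0.0, 3.0]
width: 0.188
grip_force: 61.4
```

```bash
python3 -m creep '[[0,0,-0.2,0,0],[0,0,-0.4,0,0],[0,0,-0.5,0,0],[0,0,-0.5,0,0],[0,0,-0.5,0.4,0],[0,0,-0.3,0.8,0],[0,0,0,1,0],[0,0,0,1,0],[0,0,0,1,0],[0,0,0,1,0],[0,0,0,1,0],[0,0,0,1,0],[0,0,0,1,0],[0,0,0,1,0],[0,0,0,1,0],[0,0,0,1,0],[0,0,0,1,0],[0,0,0,1,0],[0,0,0,1,0],[0,0,0,1,0]]' 
python3 -m creep '[[0,0,0,1,0],[0,0,0,1,0],[0,0,0,1,0],[0,0,0,1,0],[0,0,0,1,0],[0,0,0,1,0],[0,0,0,1,0],[0,0,0,1,0],[0,0,0,1,0],[0,0,0,1,0],[0,0,0,1,0],[0,0,0,0.7,0],[0,0,0,0.2,0],[0,0,0,0,0]]'
python3 -m creep '[[-0.1,0.21,0,0,0],[-0.3,0.6,0,0,0],[-0.3,0.6,0,0,0],[-0.3,0.6,0,0,0],[-0.3,0.6,0,0,0],[-0.3,0.6,0,0,0],[-0.3,0.6,0,0,0],[-0.3,0.6,0,0,0],[-0.2,0.4,0,0,0],[-0.1,0.2,0,0,0],[0,0,0,0,0],[0,0,0,0,0]]'
cat > tr.py <<'E'
import sys;from h import *
p=bot.read_camera('wrist');s=bot.read_state()
Tm=R.from_rotvec(s['tcp_rot']).as_matrix();psi=np.arctan2(Tm[1,0],Tm[0,0]);print('tool',s['tool_pos'],'psi',psi,s['width'],s['grip_force'],s['time'])
im=p['pixels'][:,:,::-1].copy();x,y,th=[float(a) for a in sys.argv[2:5]]
c,si=np.cos(th),np.sin(th)
def W(q,z):q=np.array(q,float)/1e3;w=q@np.array([[c,si],[-si,c]])+[x,y];return np.c_[w,np.full(len(w),z)]
Y=58
L=[([(28,Y-27.5),(85.5,Y-27.5),(85.5,Y+27.5),(28,Y+27.5)],.018),([(-28,Y-12.5),(-46.5,Y-12.5),(-46.5,Y-18.5),(-83.5,Y-18.5),(-83.5,Y+18.5),(-46.5,Y+18.5),(-46.5,Y+12.5),(-28,Y+12.5)],.018),
([(-115,-120),(135,-120),(135,120),(-115,120)],.018),([(28,-58-21.5),(55.5,-58-21.5),(55.5,-58-12.5),(85.5,-58-12.5),(85.5,-58+12.5),(55.5,-58+12.5),(55.5,-58+21.5),(28,-58+21.5)],.018),([(28,-120),(28,120)],.018),([(-28,-120),(-28,120)],.018)]
for q,z in L:cv2.polylines(im,[np.round(proj(p,W(q,z))).astype(np.int32)],len(q)>2,(255,0,255),1)
cv2.imwrite('pics/'+sys.argv[1],im)
E
python3 tr.py w2.png .5383 -.0361 .279
```

```text
time: 8.4
tool_pos: [0.575, 0.3058, 0.1243]
tcp_rot: [2.331, 2.106, 0.0]
wrist_force: [-0.3, -0.1, -2.8]
width: 0.187
grip_force: 60.8
time: 10.15
tool_pos: [0.5751, 0.3058, 0.1239]
tcp_rot: [-3.11, -0.444, -0.001]
wrist_force: [0.7, -1.1, -2.3]
width: 0.188
grip_force: 60.8
time: 11.65
tool_pos: [0.5251, 0.0309, 0.1234]
tcp_rot: [-3.11, -0.443, -0.001]
wrist_force: [0.7, 1.1, -3.8]
width: 0.188
grip_force: 60.8
tool [0.52516144 0.03108052 0.12334373] psi 0.2835047122079571 0.19469262374043125 60.77508330345154 11.7
```

View pics/w2.png

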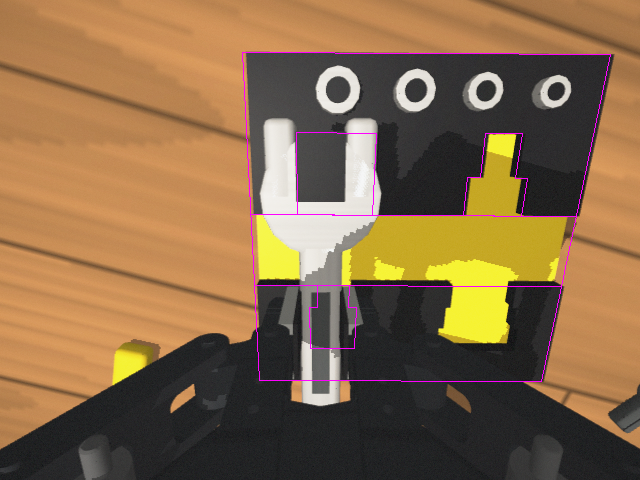

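The tray overlay coincides with its edges and the pliers cutout (px 487–523,133), so the tray pose is good to about 1 mm. Checking the spanner's pose in hand numerically.

```bash
cat > ih.py <<'E'
import sys;from h import *;import h as H
t=sys.argv[1];z=float(sys.argv[2]);rows=int(sys.argv[3]);tx,ty,th=[float(a) for a in sys.argv[4:7]]
p=bot.read_camera('wrist');s=bot.read_state();m=bot.regions_of(t,p)
print([(round(h['score'],2),[round(x) for x in h['bbox']]) for h in m])
Tm=R.from_rotvec(s['tcp_rot']).as_matrix();psi=np.arctan2(Tm[1,0],Tm[0,0]);z0=s['tool_pos'][2]-z
o=H.sil
def sc(*a):
    q=o(*a);q[rows:]=0;return q
H.sil=sc
hit=max(m,key=lambda h:h['mask'].sum());k=hit['mask'].copy();k[rows:]=False
v=fit([(p,k)],t,[*s['tool_pos'][:2],psi],z0)
print('tool',s['tool_pos'],psi,'obj',np.round(v,4))
e=np.array([tx,ty])-v[:2];u=np.array([np.cos(psi),np.sin(psi)]);w=np.array([np.sin(psi),-np.cos(psi)])
print('to go by fit mm',e@u*1e3,e@w*1e3,'spin',v[2]-th)
e=np.array([tx,ty])-s['tool_pos'][:2];print('by tcp',e@u*1e3,e@w*1e3,psi-th)
E
python3 ih.py spanner 0.0036 250 .5223 .0197 .279
```

```text
[(0.75, [258, 120, 382, 408])]
tool [0.52514512 0.03117383 0.12333153] 0.28378994939309626 obj [0.5254 0.0311 0.2846 0.1664]
to go by fit mm -6.136248877939603 10.100644700180707 spin 0.005640732693630357
by tcp -5.94394565318291 10.218265689099585 0.004789949393096238
```

```bash
python3 -m creep '[[-0.12,0.2,0,0.05,0],[0,0,0.2,0,0],[0,0,0.3,0,0],[0,0,0.3,0,0],[0,0,0.3,0,0],[0,0,0.3,0,0],[0,0,0.2,0,0],[0,0,0.1,0,0],[0,0,0,0,0],[0,0,0,0,0]]'
python3 ih.py spanner 0.0036 290 .5223 .0197 .279; python3 tr.py w3.png .5383 -.0361 .279
```

```text
time: 13.05
tool_pos: [0.5226, 0.0191, 0.0389]
tcp_rot: [3.111, 0.435, 0.002]
wrist_force: [0.2, 0.3, -3.0]
width: 0.186
grip_force: 60.8
[(0.62, [258, 119, 380, 406])]
tool [0.5226827  0.01916226 0.03897651] 0.2778357119812644 obj [0.5225 0.019  0.2824 0.1505]
to go by fit mm 0.023682609322893216 -0.6915430446534503 spin 0.0034425700369333234
by tcp -0.22053391144639237 -0.6220806180679099 -0.0011642880187356375
tool [0.52251986 0.01912247 0.03889205] psi 0.2777501191858605 0.18878966898535943 60.783480405807495 13.2
```

View pics/w3.png

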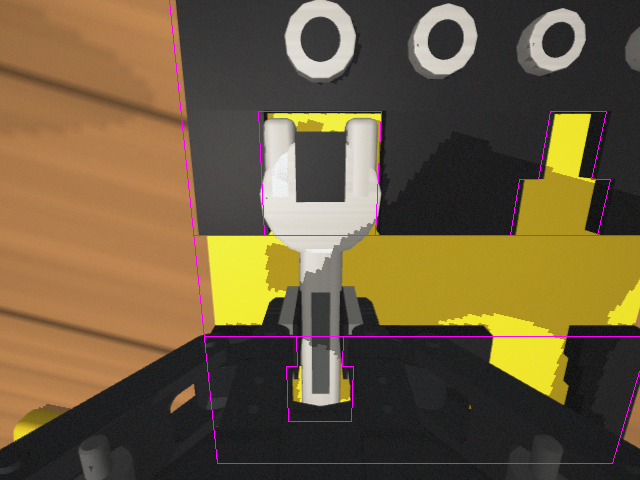

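The head (263–380, 118–250) sits over its cutout (260–382,112), with the ring over its own at (320,390); descend slowly.

```bash
python3 -m creep '[[0,-0.01,0.1,0,0],[0,0,0.1,0,0],[0,0,0.06,0,0],[0,0,0.06,0,0],[0,0,0.06,0,0],[0,0,0.04,0,0],[0,0,0,0,0],[0,0,0,0,0]]'
```

```text
time: 14.2
tool_pos: [0.522, 0.0196, 0.0174]
tcp_rot: [3.111, 0.435, 0.0]
wrist_force: [0.7, 0.5, -3.3]
width: 0.187
grip_force: 60.8
```

```bash
python3 -m creep '[[0,0,0.06,0,0],[0,0,0.05,0,0],[0,0,0.04,0,0],[0,0,0.02,0,0],[0,0,0,0,0],[0,0,0,0,0]]'
```

```text
time: 14.95
tool_pos: [0.5217, 0.0196, 0.0096]
tcp_rot: [-3.111, -0.435, 0.001]
wrist_force: [-3.9, 0.1, 7.0]
width: 0.188
grip_force: 61.8
```

```bash
python3 -m creep '[[0,0,0,0,0.35],[0,0,0,0,0.5],[0,0,0,0,0.5],[0,0,0,0,0.5],[0,0,-0.2,0,0.5],[0,0,-0.4,0,0.5],[0,0,-0.5,0,0.6],[0,0,-0.5,0,0.8],[0,0,-0.5,0,1],[0,0,-0.5,0,1],[0,0,-0.2,0,1],[0,0,0,0,1]]'
python3 wl.py spanner .006 .5223 .0197 .279 w4.png
```

```text
time: 16.45
tool_pos: [0.5224, 0.0196, 0.1497]
tcp_rot: [3.111, 0.435, 0.003]
wrist_force: [0.3, -0.1, 0.1]
width: 1.006
grip_force: 0.0
[(0.79, [290, 137, 349, 324])]
tool [0.52168514 0.01960611 0.14860707] psi 0.27782237416624345 width 0.9973563307532142 grip 0.0 t 16.5 F [-0.94192628 -0.12862813 -0.86939044]
fit [0.5217 0.0196 0.2774 0.0899]
to go tool xy mm [ 0. -0. -0.] spin(rad) 0.00040101102933687294
```

View pics/w4.png

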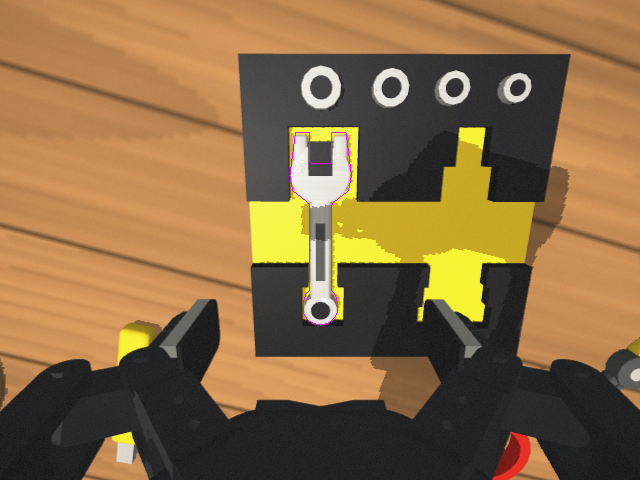

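Spanner lies flat in its cutout, fit matches, perhaps 2 mm to the left of centre (head 291–351 vs. cutout 290–358). I'll refine the tray pose by scanning yellow edges.

Run:
```python
from h import *
p=bot.read_camera('wrist');hsv=cv2.cvtColor(p['pixels'],cv2.COLOR_RGB2HSV)
Y=(hsv[...,0]>20)&(hsv[...,0]<35)&(hsv[...,1]>180)&(hsv[...,2]>90)
th=.279;c,s=np.cos(th),np.sin(th)
def tr(u,v,z):
    d=ray(p,u,v,z)-[.5383,-.0361];return np.round(1e3*np.array([d@[c,s],d@[-s,c]]),1)
for v,a,b in((140,440,505),(155,440,505),(180,425,510),(190,425,510),(290,418,500)):
    q=np.where(Y[v,a:b])[0]+a;print(v,q.min(),q.max(),'left z18',tr(q.min()-.5,v,.018),'right z6',tr(q.max()+.5,v,.006))
for v in(132,150):
    q=np.where(Y[v,270:375])[0]+270;print(v,q.min(),q.max(),'left z6',tr(q.min()-.5,v,.006),'right z6',tr(q.max()+.5,v,.006))
for u in(380,420):
    q=np.where(Y[190:280,u])[0]+190;print(u,q.min(),q.max(),'+28:',tr(u,q.min()-.5,.018),'-28:',tr(u,q.max()+.5,.006))
q=np.where(Y[100:150,472])[0]+100;print('jaw end',tr(472,q.min()-.5,.018),tr(472,q.min()-.5,.006))
```

```text
140 460 485 left z18 [ 73.8 -47.7] right z6 [ 74.  -73.1]
155 458 483 left z18 [ 62.7 -47.4] right z6 [ 62.5 -73. ]
180 444 491 left z18 [ 43.7 -38.5] right z6 [ 42.6 -82.2]
190 444 489 left z18 [ 35.8 -39.3] right z6 [ 34.4 -81.7]
290 425 483 left z18 [-49.9 -31.4] right z6 [-55.1 -88.5]
132 289 358 left z6 [80.  83.7] right z6 [80.  28.3]
150 290 358 left z6 [66.3 83.2] right z6 [66.3 27.8]
380 200 261 +28: [28.3 10.7] -28: [-28.1   6. ]
420 200 261 +28: [ 28.3 -21.2] -28: [-28.1 -29.1]
jaw end [ 85.  -55.9] [ 85.7 -60.9]
```

Tray measured: cutouts are 2.1 mm toward −y of my pose (x and yaw right); the spanner is well within tolerance. Go to the pliers.

```bash
python3 -m creep '[[-0.1,0.3,0,0,1],[-0.2,0.6,0,0,1],[-0.2,0.6,0,0,1],[-0.2,0.6,0,0,1],[-0.2,0.6,0,0,1],[-0.2,0.6,0,0,1],[-0.2,0.6,0,0,1],[-0.2,0.6,0,0,1],[-0.2,0.6,0,0,1],[-0.2,0.6,0,0,1],[-0.22,0.5,0,0,1],[-0.1,0.16,0,-0.6,1],[0,0,0,-1,1],[0,0,0,-1,1],[0,0,0,-1,1],[0,0,0,-1,1],[0,0,0,-1,1],[0,0,0,-1,1],[0,0,0,-1,1],[0,0,0,-1,1]]'
python3 -m creep '[[0,0,0,-1,1],[0,0,0,-1,1],[0,0,0,-1,1],[0,0,0,-1,1],[0,0,0,-1,1],[0,0,0,-1,1],[0,0,0,-1,1],[0,0,0,-1,1],[0,0,0,-1,1],[0,0,0,-1,1],[0,0,0,-1,1],[0,0,0,-1,1],[0,0,0,-1,1],[0,0,0,-1,1],[0,0,0,-1,1],[0,0,0,0,1],[0,0,0,0,1]]'
python3 wl.py pliers 0 .5027 -.3165 2.636 w5.png
```

```text
time: 19.1
tool_pos: [0.5013, -0.3173, 0.1478]
tcp_rot: [-2.643, -1.696, 0.002]
wrist_force: [-0.2, 1.2, -0.5]
width: 0.999
grip_force: 0.0
time: 21.22
tool_pos: [0.5018, -0.3169, 0.1483]
tcp_rot: [-0.786, -3.041, -0.0]
wrist_force: [-0.4, -0.1, 0.1]
width: 0.999
grip_force: 0.0
[(0.67, [47, 56, 179, 248]), (0.63, [289, 134, 347, 327]), (0.61, [444, 1, 638, 320])]
tool [ 0.50191936 -0.31688761  0.14839865] psi 2.6362091770945324 width 0.9962981525858787 grip 0.0 t 21.275 F [ 0.81820782  1.02984429 -0.4079529 ]
fit [ 0.5037 -0.3196  2.6432  0.0334]
to go tool xy mm [-2.8 -1.5 -0. ] spin(rad) -0.006950710494582069
```

View pics/w5.png

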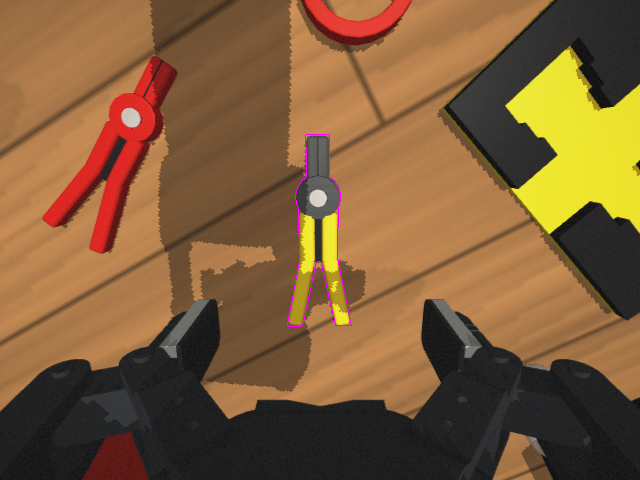

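Yellow pliers centred (318,134–327), outline fits exactly; red ones (110,150) and tape are away from the fingers. Descend.

```bash
python3 -m creep '[[-0.06,-0.03,0.3,-0.07,0.8],[0,0,0.5,0,0.8],[0,0,0.5,0,0.8],[0,0,0.5,0,0.8],[0,0,0.4,0,0.8],[0,0,0.3,0,0.8],[0,0,0.2,0,0.8],[0,0,0.06,0,0.8],[0,0,0,0,0.8],[0,0,0,0,0.8]]' 60
```

```text
time: 22.58
tool_pos: [0.5049, -0.3199, 0.0117]
tcp_rot: [0.772, 3.044, -0.001]
wrist_force: [-0.5, 0.0, -0.4]
width: 0.8
grip_force: 0.0
```

```bash
python3 -m creep '[[0.02,0,0.1,0,0.8],[0,0,0.06,0,0.8],[0,0,0,0,0.8],[0,0,0,0,0],[0,0,0,0,0],[0,0,0,0,0],[0,0,0,0,0],[0,0,0,0,0],[0,0,0,0,0]]' 60
```

```text
time: 23.7
tool_pos: [0.5038, -0.3192, 0.0032]
tcp_rot: [0.772, 3.044, -0.0]
wrist_force: [-0.1, -0.7, 4.1]
width: 0.357
grip_force: 62.0
```

```bash
python3 -m creep '[[0,0,-0.2,0,0],[0,0,-0.4,0,0],[0,0,-0.5,0,0],[0,0,-0.5,0,0],[0,0,-0.5,0.4,0],[0,0,-0.3,0.8,0],[0,0,0,1,0],[0,0,0,1,0],[0,0,0,1,0],[0,0,0,1,0],[0,0,0,1,0],[0,0,0,1,0],[0,0,0,1,0],[0,0,0,1,0],[0,0,0,1,0],[0,0,0,1,0],[0,0,0,1,0],[0,0,0,1,0],[0,0,0,1,0],[0,0,0,1,0]]' 
python3 -m creep '[[0,0,0,1,0],[0,0,0,1,0],[0,0,0,1,0],[0,0,0,1,0],[0,0,0,1,0],[0,0,0,1,0],[0,0,0,1,0],[0,0,0,1,0],[0,0,0,0.4,0],[0,0,0,0,0],[0.12,-0.25,0,0,0],[0.3,-0.5,0,0,0],[0.3,-0.5,0,0,0],[0.3,-0.6,0,0,0],[0.3,-0.6,0,0,0],[0.3,-0.6,0,0,0],[0.3,-0.5,0,0,0],[0.2,-0.35,0,0,0],[0.1,-0.15,0,0,0],[0,0,0,0,0]]'
python3 ih.py pliers 0.0032 280 .5549 -.0940 .279
```

```text
time: 26.2
tool_pos: [0.5033, -0.3189, 0.124]
tcp_rot: [2.66, 1.67, 0.0]
wrist_force: [0.4, 0.6, -1.3]
width: 0.356
grip_force: 61.5
time: 28.7
tool_pos: [0.553, -0.0931, 0.1228]
tcp_rot: [3.109, 0.447, -0.0]
wrist_force: [0.1, -0.6, -1.1]
width: 0.358
grip_force: 61.5
[(0.77, [277, 113, 363, 404])]
tool [ 0.55295719 -0.09366792  0.12279516] 0.285164871286435 obj [ 0.5516 -0.0939  0.2906  0.0239]
to go by fit mm 3.1645312417101374 1.0328296769884822 spin 0.011646007635034261
by tcp 1.7709290006629046 0.8652096868319379 0.0061648712864349475
```

```bash
python3 -m creep '[[0.05,0.02,0,0.09,0],[0,0,0.2,0,0],[0,0,0.3,0,0],[0,0,0.3,0,0],[0,0,0.3,0,0],[0,0,0.3,0,0],[0,0,0.2,0,0],[0,0,0.1,0,0],[0,0,0,0,0],[0,0,0,0,0]]'
python3 ih.py pliers 0.0032 280 .5549 -.0940 .279; python3 tr.py w6.png .5377 -.0381 .279
```

```text
time: 30.05
tool_pos: [0.5562, -0.0938, 0.0384]
tcp_rot: [3.111, 0.432, 0.002]
wrist_force: [0.6, -0.1, -0.7]
width: 0.356
grip_force: 61.5
[(0.55, [274, 112, 362, 402])]
tool [ 0.55631685 -0.09376625  0.03849348] 0.27581894696166664 obj [ 0.5545 -0.0941  0.2707  0.0258]
to go by fit mm 0.44539117148209767 0.07358484925801903 spin -0.008303672676862495
by tcp -1.4269549527100107 -0.16094265179051467 -0.0031810530383333813
tool [ 0.55618064 -0.09374857  0.03842847] psi 0.27581202256068804 0.3588193400262966 61.50251269340515 30.2
```

View pics/w6.png

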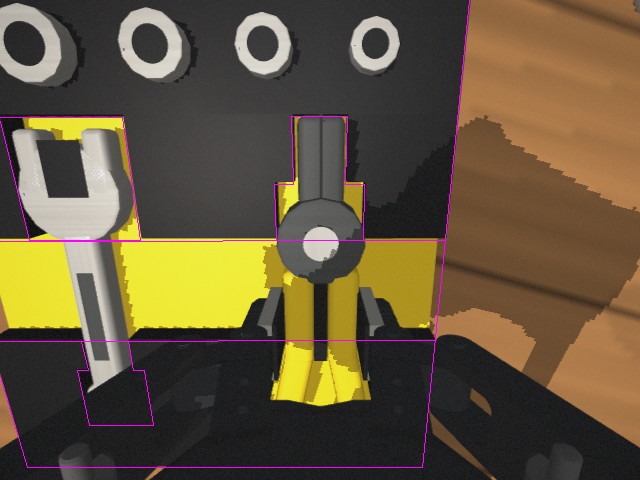

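Jaws (297–345,116) and pivot line up with the cutout (292–347,117); descend.

```bash
python3 -m creep '[[-0.01,0,0.1,-0.05,0],[0,0,0.1,0,0],[0,0,0.06,0,0],[0,0,0.06,0,0],[0,0,0.06,0,0],[0,0,0.04,0,0],[0,0,0,0,0],[0,0,0,0,0]]'
```

```text
time: 31.2
tool_pos: [0.5553, -0.0938, 0.0169]
tcp_rot: [3.111, 0.44, 0.0]
wrist_force: [0.1, -0.2, -2.4]
width: 0.357
grip_force: 61.5
```

```bash
python3 -m creep '[[0,0,0.06,0,0],[0,0,0.05,0,0],[0,0,0.04,0,0],[0,0,0.02,0,0],[0,0,0,0,0],[0,0,0,0,0]]'
```

```text
time: 31.95
tool_pos: [0.5551, -0.0938, 0.0092]
tcp_rot: [-3.111, -0.44, 0.001]
wrist_force: [-3.5, 0.5, 6.5]
width: 0.354
grip_force: 62.4
```

```bash
python3 -m creep '[[0,0,0,0,0.5],[0,0,0,0,0.65],[0,0,0,0,0.65],[0,0,0,0,0.65],[0,0,-0.2,0,0.65],[0,0,-0.4,0,0.65],[0,0,-0.5,0,0.7],[0,0,-0.5,0,0.8],[0,0,-0.5,0,1],[0,0,-0.5,0,1],[0,0,-0.2,0,1],[0,0,0,0,1]]'
python3 wl.py pliers .006 .5549 -.094 .279 w7.png; python3 wl.py spanner .006 .5217 .0196 .279 w8.png
```

```text
time: 33.45
tool_pos: [0.5558, -0.0939, 0.1493]
tcp_rot: [3.11, 0.44, 0.003]
wrist_force: [0.4, -0.0, -0.2]
width: 0.998
grip_force: 0.0
[(0.93, [287, 131, 352, 330]), (0.77, [498, 466, 559, 476])]
tool [ 0.55498233 -0.09372957  0.14810598] psi 0.2807903208317506 width 0.999638425941222 grip 0.0 t 33.5 F [0.31513431 0.09953714 0.1929268 ]
fit [ 0.555  -0.0939  0.2808  0.0272]
to go tool xy mm [-0.1  0.2 -0. ] spin(rad) -3.8243055548226046e-05
[(0.91, [136, 137, 204, 315]), (0.52, [72, 50, 410, 359])]
tool [ 0.5542588  -0.09358274  0.14700578] psi 0.28077905739039133 width 0.9968228414007771 grip 0.0 t 33.6 F [-0.7949507  -0.10526369  0.14751188]
fit [0.5225 0.0198 0.2794 0.1643]
to go tool xy mm [ 9.000e-01 -1.178e+02  1.000e-01] spin(rad) 0.0013835067494397668
```

View pics/w7.png

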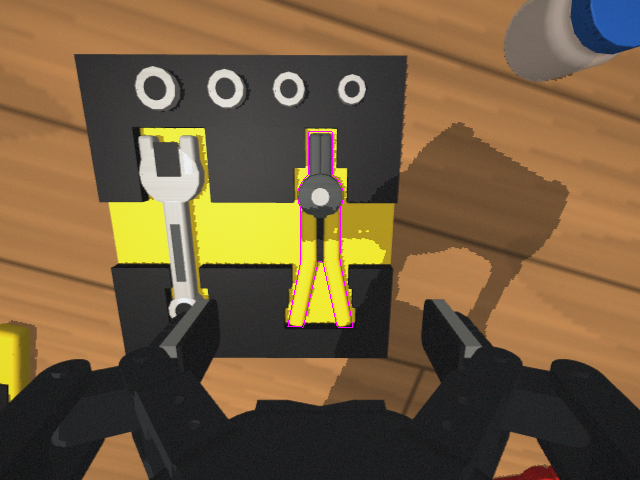

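Both tools lie in their cutouts (spanner 136–204,137–315; pliers 287–352,131–330), and the gripper is clear. Handing in.

```bash
python3 -c "
from workcell import bot
print(bot.finish_job())"
```

```text
the job is handed in; nothing more can be done
None
```

The spanner and the yellow-handled pliers are both in their own cutouts, resting on the yellow floor, and I handed the job in at about 34 s; the last wrist images put both within about 2 mm of their marks, but no verdict came back.

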